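# Weed out the binding castor of a garment rail

### The arm

A 6-joint arm with a two-finger parallel gripper is mounted at the origin on the work surface. World frame = base frame: x ahead of the robot, y to its left, z up, the work surface at z = 0. Lengths are in m, angles in rad, forces in N, time in s.
With the tool pointing down it reaches from about 0.35 to 0.875 m from the base axis. Payload 4.2 kg.
Tool frame: the origin (TCP) lies on the front face of the gripper's body, between the roots of the fingers; the fingertips stand 73 mm ahead of it and the grasp point (between the pads) lies 54 mm ahead of it; z points along the fingers, y is the direction in which the jaws open and shut (so a half turn about z gives the same grasp; the last joint's range is limited). The gripper opens to 85 mm and grips with 20 to 120 N. Pads are 22 mm wide; open, the fingers measure 114 mm over their backs; the gripper's body (76 mm by 85 mm) begins 54 mm behind the grasp point. The pads swing forward as they close: fully open they stand 13 mm farther back than shut.
Start: joints at [1.49, 0.385, 0.008, 0, -1.194, -0.259], TCP at [0.208, 0.589, 0.304] pointing down, gripper open.
Joint ranges: [-3.14, 3.14], [-1.21, 2.06], [-1.07, 1.41], [-3.16, 2.05], [-2.99, -0.16], [-3.1, 3.1]. Speed limits (rad/s): [2.79, 2.79, 3.14, 3.14, 3.14, 3.14].

### API

Orientations are given as a unit quaternion [x, y, z, w].
In Python, from bench import bot, fingers, solve_ik, status, grab_frame, camera_model, finder gives the robot as it stands. Calls block until the motion is done:
- bot.move_ptp(position, orientation): joint-space move of the TCP to a pose.
- bot.move_l(position, orientation=None, vel=0.15, force_limit=None): straight line of the TCP; orientation=None keeps the orientation; vel is the mean speed in m/s. With force_limit (N) it stops when the force on the tool has changed by that much, and returns True; else False.
- bot.goto_joints(angles): joint-space move.
- fingers.move_gripper(opening, effort=None): finger opening in m; effort is the grip in N (None keeps the last); returns when the fingers have stopped.
- bot.pause(seconds).
- solve_ik(position, orientation): joint angles nearest the present ones, or None.
- status.sense(): the state.
- grab_frame(name): name is "scene" or "top" or "wrist"; returns (picture, depth): 400x640x3 uint8, red, green, blue; 400x640 float32, m along the optical axis (not along the pixel's ray), 0 where there is no reading.
- camera_model(name): a dict with "fovy" (degrees; the focal length in pixels is half the picture's height over the tangent of half this angle, whatever the lens; pixels are square), "cx", "cy" (the principal point, pixels), "R" (3x3) and "t" (3): a world point X has camera coordinates R X + t. Camera axes: x right, y down, z forward; pixel columns grow to the right and rows downward; lengths in m; the calibration is good to about 2 mm. A picture is of the moment at which its call begins: read the wrist's pose just before it. camera_model takes no time and is no camera call; for the wrist camera it gives the pose at the moment of the call.
A pose or a line that the arm cannot do raises bot.MotionError and nothing moves.
- bot.sign_off(): hands the job in, once; it reports no verdict.
Trained networks look in the newest picture that a camera, given by its name, has taken for a name from the list of things; names that differ only in an ending like _2 or _b are one class to them, and where a whole thing is asked for, a point or a joint stands for the part that bears it (a point fixed in the world has none). Each returns a list of dicts, best first, with "score" (0 to 1); they miss things now and then, are a little off and sometimes report something else, mostly with a low value. They report only what shows in the picture. A call takes as long as a camera call. They do not tell look-alikes from the thing itself.
- finder.spot_in(camera, query): "extent" ([left, top, right, bottom] in pixels, round what is visible of it).
- finder.cut_out(camera, query): "mask" (400x640 bool, what is visible of it) and "extent" ([left, top, right, bottom] in pixels, round what is visible of it).
The state is a dict: "time": time; "qpos": joint angles; "qd": joint speeds; "joint_torque": joint torques, N m; "ee_pos": TCP position; "orientation": TCP orientation; "wrist_force": force on the tool from outside, world axes, zero at the start; "torque": the same for the moment, N m; "gripper_width": finger opening in m.
Only numpy, scipy, OpenCV 4.12 (cv2) and the standard library are available. Lean on these libraries where they do the work, as an engineer would, in place of code of your own. Each camera call takes 0.05 s, during which the arm holds its last target. There are 200 camera calls.

### The job

Three upturned castors off a clothes rail stand in the plywood jig; one binds because thread is wound round its axle, the other two run free. Try every wheel by stroking its tread with the closed fingertips, pressing lightly (about 5 N, never 20 N): see the free ones run at least one full turn and push the binding one about a quarter turn. Then lift the binding castor out and set it down gently, standing wheel-up, inside the red tray; leave the other two standing in their pockets and the can, mug and wrench where they are.

Things in the scene. Friction and masses are not known exactly. Their poses are not given: they have to be found in the camera images.
- jig: Plywood castor jig fixed to the bench, 88 x 288 mm, lying across in front of the robot (long side along its y). Origin at the centre of its underside, z up. Three square pockets in a row at y = -100, 0, +100 mm in its frame, 64 x 64 mm inside, floor 10 mm above the bench, rims 22 mm above the bench (12 mm deep, 8 mm thick).
- tray: Red open reject tray fixed to the bench, 150 mm (its x) x 180 mm (its y), 35 mm high, walls and floor 5 mm thick. Origin at the centre of its underside.
- can: Bystander: spray can standing upright, 52 mm across, 130 mm high. Origin at the centre of its foot.
- mug: Bystander: blue mug, 80 mm across, 90 mm high. Origin at the centre of its foot.
- wrench: Bystander: steel wrench lying flat.
- castor_a: Upturned plate castor (one of three look-alikes, about 0.38 kg, 77 to 80 mm high), standing loose in a jig pocket with about 2 mm play each side: steel plate 60 x 60 x 5 mm below, fork above it, wheel on top. Origin at the centre of the plate's underside; z up, y along the wheel's axle (the jig's y). Which castor binds is not to be seen, only found by spinning.
- castor_a_fork (a point): Grip point of the same castor: centre of its fork, 45 mm above the plate's underside. The fork's two flat outer cheeks face +y and -y, 34 mm apart, 26 mm wide in x, from 14 to 66 mm above the plate's underside: grip across them from above. Axes as the castor's.
- castor_a_axle (a point): Centre of the same castor's wheel, 55 mm above the plate's underside. Worn wheel, 45 to 50 mm across (each differs, find its top by touch), 22 mm wide, one yellow and two white marks across the tread; its top stands clear of the fork. Hard rubber: some 10 N per mm of press. A flat fingertip drawn level over the top turns it like a rack.
- wheel_a (a joint): Turn of that wheel, rad; starts within 0.15 of 0, grows when its top is stroked to the castor's +x. A free wheel has hardly any drag and coasts on for seconds (a few turns) once a brisk stroke (0.12 m/s) runs off the tread. The binding one drags about 1.6 N at the tread, turns only under a few N of press, stops at once with the stroke and jams short of a full turn.
- castor_b: Upturned plate castor (one of three look-alikes, about 0.38 kg, 77 to 80 mm high), standing loose in a jig pocket with about 2 mm play each side: steel plate 60 x 60 x 5 mm below, fork above it, wheel on top. Origin at the centre of the plate's underside; z up, y along the wheel's axle (the jig's y). Which castor binds is not to be seen, only found by spinning.
- castor_b_fork (a point): Grip point of the same castor: centre of its fork, 45 mm above the plate's underside. The fork's two flat outer cheeks face +y and -y, 34 mm apart, 26 mm wide in x, from 14 to 66 mm above the plate's underside: grip across them from above. Axes as the castor's.
- castor_b_axle (a point): Centre of the same castor's wheel, 55 mm above the plate's underside. Worn wheel, 45 to 50 mm across (each differs, find its top by touch), 22 mm wide, one yellow and two white marks across the tread; its top stands clear of the fork. Hard rubber: some 10 N per mm of press. A flat fingertip drawn level over the top turns it like a rack.
- wheel_b (a joint): Turn of that wheel, rad; starts within 0.15 of 0, grows when its top is stroked to the castor's +x. A free wheel has hardly any drag and coasts on for seconds (a few turns) once a brisk stroke (0.12 m/s) runs off the tread. The binding one drags about 1.6 N at the tread, turns only under a few N of press, stops at once with the stroke and jams short of a full turn.
- castor_c: Upturned plate castor (one of three look-alikes, about 0.38 kg, 77 to 80 mm high), standing loose in a jig pocket with about 2 mm play each side: steel plate 60 x 60 x 5 mm below, fork above it, wheel on top. Origin at the centre of the plate's underside; z up, y along the wheel's axle (the jig's y). Which castor binds is not to be seen, only found by spinning.
- castor_c_fork (a point): Grip point of the same castor: centre of its fork, 45 mm above the plate's underside. The fork's two flat outer cheeks face +y and -y, 34 mm apart, 26 mm wide in x, from 14 to 66 mm above the plate's underside: grip across them from above. Axes as the castor's.
- castor_c_axle (a point): Centre of the same castor's wheel, 55 mm above the plate's underside. Worn wheel, 45 to 50 mm across (each differs, find its top by touch), 22 mm wide, one yellow and two white marks across the tread; its top stands clear of the fork. Hard rubber: some 10 N per mm of press. A flat fingertip drawn level over the top turns it like a rack.
- wheel_c (a joint): Turn of that wheel, rad; starts within 0.15 of 0, grows when its top is stroked to the castor's +x. A free wheel has hardly any drag and coasts on for seconds (a few turns) once a brisk stroke (0.12 m/s) runs off the tread. The binding one drags about 1.6 N at the tread, turns only under a few N of press, stops at once with the stroke and jams short of a full turn.
Mind the look-alikes: they are no part of the job. Leave any orange or turquoise look-alike of the castor_a alone.

How it is judged:
By the outcome, as a careful person would: the job done as asked, in the order asked, and still so for the second after the job is handed in, with the robot touching nothing.
It also fails if it takes over 72 s, if anything falls off the work surface, if the arm or the gripper's body presses on something with over 40 N, if the wrist force passes 120 N, or if a joint passes its speed limit or range.

## Working session

There is one attempt and no reset: what is moved stays moved. The work goes in short steps, each a Python script; the robot and the scene stay as the last script left them, time stands still between calls to the robot, and variables do not carry over. Pictures are saved under pics/ and viewed, about 8 in all and at most 12, crops included, and the job is handed in when it is done.

```bash
ls; mkdir -p pics
cat > h.py <<'E'
import numpy as np, cv2
from bench import bot, fingers, solve_ik, status, grab_frame, camera_model, finder
def rays(cam,m=None):
    m=m or camera_model(cam); f=200/np.tan(np.radians(m["fovy"])/2); return m,f
def cloud(m,d):
    f=200/np.tan(np.radians(m["fovy"])/2)
    v,u=np.mgrid[0:400,0:640]
    c=np.stack([(u-m["cx"])/f*d,(v-m["cy"])/f*d,d],-1)
    return (c-np.array(m["t"]))@np.array(m["R"])
def save(n,p): cv2.imwrite("pics/"+n,p[:,:,::-1])
E
python3 - <<'E'
from h import *
s=status.sense(); print(s)
for c in ["top","scene"]:
    m=camera_model(c); p,d=grab_frame(c); save(c+"0.png",p); np.savez(c+"0.npz",p=p,d=d)
    P=cloud(m,d); print(c,m)
    for q in ["castor_a","jig","tray","can","mug","wrench"]:
        for r in finder.cut_out(c,q)[:5]:
            X=P[r["mask"]&(d>0)]
            if len(X): print(q,round(r["score"],2),np.round(r["extent"]),np.median(X,0).round(3),np.percentile(X,3,0).round(3),np.percentile(X,97,0).round(3))
E
```

```text
pics
{'time': 0.0, 'qpos': array([ 1.48960687e+00,  3.85575817e-01,  6.64457920e-03, -5.22415166e-04,
       -1.19402747e+00, -2.58578973e-01]), 'qd': array([ 9.51294871e-05,  1.50086133e-04,  3.29665288e-04, -1.08042118e-03,
       -1.05315311e-03,  9.86250163e-04]), 'joint_torque': array([ 1.09850909e-03, -3.92284405e+01,  1.88398039e+01,  4.18630198e+00,
       -4.61762495e-03,  3.50699693e-06]), 'ee_pos': array([0.20813416, 0.58887494, 0.30281366]), 'orientation': array([ 9.85587447e-01, -1.69163105e-01, -1.46057480e-04,  1.09844501e-03]), 'wrist_force': array([-0.91140433,  0.31284449,  1.11824748]), 'torque': array([ 0.00973857, -0.00961581, -0.00804447]), 'gripper_width': 0.0849848420242992}
top {'fovy': 44.8613154706605, 'cx': 317.1744319929033, 'cy': 203.49204713692288, 'R': array([[-0.0221883 , -0.99973688, -0.00581771],
       [-0.99595712,  0.02261032, -0.08693782],
       [ 0.08704648,  0.00386519, -0.99619675]]), 't': array([-0.00887187,  0.52855362,  0.96049669])}
castor_a 0.92 [318. 272. 348. 303.] [ 0.363 -0.046  0.009] [ 0.33  -0.075  0.003] [ 0.386 -0.019  0.079]
c
[... 1487 characters left out ...]
0.087]
castor_a 0.68 [148. 220. 184. 271.] [ 0.324 -0.216  0.017] [ 0.287 -0.241  0.003] [ 0.344 -0.183  0.077]
castor_a 0.57 [180. 270. 231. 326.] [ 0.499 -0.281  0.044] [ 0.469 -0.297  0.014] [ 0.513 -0.249  0.089]
tray 0.62 [302. 170. 390. 235.] [0.51  0.146 0.008] [0.434 0.05  0.003] [0.592 0.237 0.035]
tray 0.46 [182. 271. 231. 326.] [ 0.499 -0.281  0.046] [ 0.468 -0.297  0.014] [ 0.513 -0.249  0.089]
can 0.79 [330. 273. 369. 366.] [ 0.721 -0.213  0.091] [ 0.692 -0.222  0.006] [ 0.738 -0.178  0.131]
mug 0.63 [414. 189. 456. 250.] [0.717 0.123 0.059] [0.677 0.11  0.002] [0.751 0.187 0.09 ]
mug 0.46 [259. 210. 298. 259.] [ 0.487 -0.083  0.048] [ 0.457 -0.093  0.015] [ 0.501 -0.054  0.087]
```

Run:
```python
from h import *
Z=np.load("top0.npz"); p,d=Z["p"],Z["d"]; m=camera_model("top"); P=cloud(m,d)
reg=(P[...,0]>.42)&(P[...,0]<.56)&(P[...,1]>-.34)&(P[...,1]<0)&(d>0)
def rect(mask):
    r=cv2.minAreaRect(P[mask][:,:2].astype(np.float32)); return r
j=reg&(P[...,2]>.015)&(P[...,2]<.03)
j=cv2.morphologyEx(j.astype(np.uint8),cv2.MORPH_OPEN,np.ones((2,2)))>0
print("jig",rect(j), np.median(P[j][:,2]))
t=reg&(P[...,2]>.06)
n,l,st,c=cv2.connectedComponentsWithStats(t.astype(np.uint8))
for i in range(1,n):
    X=P[l==i]
    if len(X)>40: print("blob",len(X),rect(l==i),X[:,2].max(), "top pts",X[X[:,2]>.082].mean(0).round(4))
tr=(P[...,0]>.40)&(P[...,0]<.62)&(P[...,1]>.02)&(P[...,1]<.27)&(P[...,2]>.025)&(P[...,2]<.05)&(d>0)
print("tray",rect(tr))
img=cv2.resize(p[60:340,160:500],None,fx=2.3,fy=2.3,interpolation=cv2.INTER_CUBIC); save("topc.png",img[:,:798][:600])
```

```text
jig ((0.4807558059692383, -0.17202641069889069), (0.08016829192638397, 0.29863983392715454), 3.0608487129211426) 0.021507985722276766
blob 428 ((0.48848387598991394, -0.271456778049469), (0.03591524064540863, 0.046301793307065964), 89.09736633300781) 0.09385807097423009 top pts [ 0.4884 -0.2711  0.0876]
blob 412 ((0.4832131266593933, -0.17264387011528015), (0.048734813928604126, 0.036218393594026566), 4.4407196044921875) 0.0944150982920814 top pts [ 0.4829 -0.1724  0.0885]
blob 339 ((0.47853484749794006, -0.07133779674768448), (0.03448003903031349, 0.04431794583797455), 89.56902313232422) 0.09225396448535453 top pts [ 0.4777 -0.0721  0.0864]
tray ((0.5097401142120361, 0.1461867094039917), (0.1502963900566101, 0.18068262934684753), 8.163925170898438)
```

View pics/topc.png

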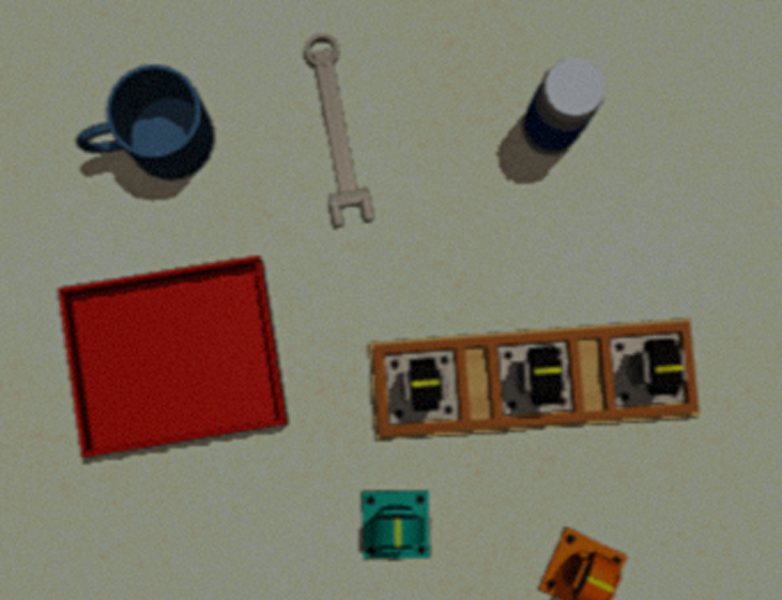

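View pics/scene0.png

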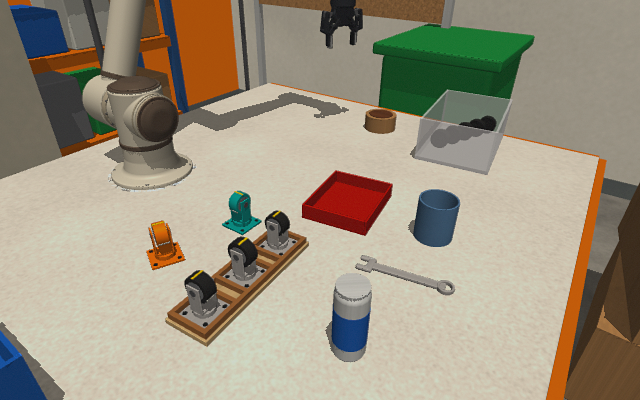

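```bash
cat >> h.py <<'E'
th=np.radians(3.07); ex=np.array([np.cos(th),np.sin(th),0]); ey=np.array([-np.sin(th),np.cos(th),0])
Q=[np.cos(th/2),np.sin(th/2),0,0]
W={1:np.array([.4777,-.0721,0]),0:np.array([.4829,-.1724,0]),-1:np.array([.4884,-.2711,0])}
up=lambda z:np.array([0,0,z])
def wf(): 
    return np.mean([status.sense()["wrist_force"] for _ in range(3)],0)
def stroke(k,tag,off=-.007,L=.045,back=0.0,frames=5,vel=.12):
    s=W[k]+off*ex
    bot.move_ptp(s+up(.073+.105),Q); bot.pause(.15)
    p,d=grab_frame("wrist"); save(tag+"_pre.png",p); f0=wf()
    bot.move_l(s+up(.073+.094),vel=.05)
    hit=bot.move_l(s+up(.073+.082),vel=.01,force_limit=3.)
    e=status.sense()["ee_pos"]; f=wf()-f0
    print("hit",hit,"tip z",round(e[2]-.073,4),"f",f.round(2),"xy err",(e-s)[:2].round(4))
    dz=np.clip((5-f[2])/10000,-.0004,.0004); z=e[2]-dz
    bot.move_l(s+up(z),vel=.01); f=wf()-f0; print("press",f.round(2))
    if f[2]>9 or not hit: bot.move_l(s+up(.18)); return
    bot.move_l(s+L*ex+up(z),vel=vel)
    print("end",(status.sense()["ee_pos"]-s).round(4)[:2],(wf()-f0).round(2))
    t0=status.sense()["time"]; fr=[]
    for i in range(frames):
        m=camera_model("wrist"); p,d=grab_frame("wrist"); fr.append(p); print(round(status.sense()["time"]-t0,3),end=" ")
    np.savez(tag+".npz",fr=np.array(fr),R=m["R"],t=m["t"])
    bot.move_l(s+L*ex+up(.073+.105),vel=.15)
    p,d=grab_frame("top"); save(tag+"_top.png",p)
    p,d=grab_frame("scene"); save(tag+"_scene.png",p)
    print("t",status.sense()["time"])
E
python3 - <<'E'
from h import *
fingers.move_gripper(0.0,40)
bot.move_ptp(W[1]-.007*ex+up(.073+.16),Q); print(status.sense()["time"],status.sense()["gripper_width"])
stroke(1,"s1")
Z=np.load("s1.npz")["fr"]
m=np.vstack([np.hstack([cv2.imread("pics/s1_pre.png")[:,:,::-1],Z[0]]),np.hstack([Z[1],Z[4]])])
save("m1.png",cv2.resize(m,(800,500),interpolation=cv2.INTER_AREA))
E
```

```text
4.0 0.00012431053820732927
hit True tip z 0.0871 f [-0.58  0.33  4.43] xy err [0.0005 0.    ]
press [-0.58 -1.31  1.58]
end [0.044  0.0023] [-0.85  1.03 -0.18]
0.05 0.1 0.15 0.2 0.25 t 7.05
```

View pics/m1.png

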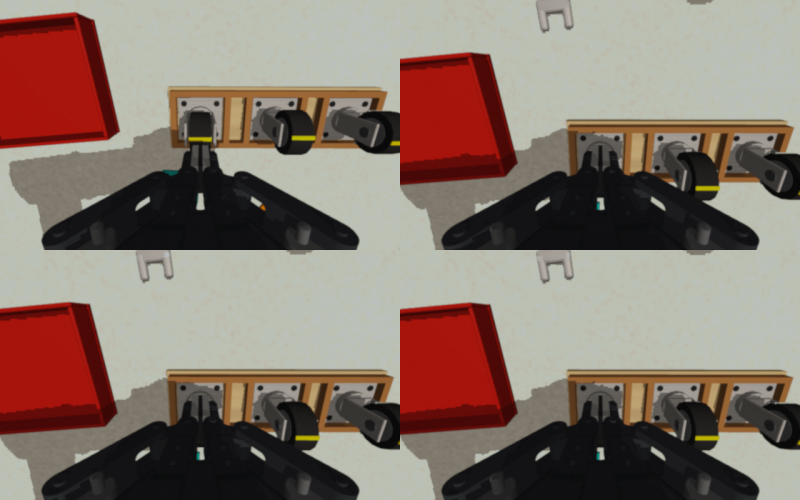

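```bash
cat >> h.py <<'E'
def look(k,tag,n=6,gap=.05,crop=True):
    bot.move_l(W[k]-.012*ex+up(.073+.112),vel=.3); out=[]
    m=camera_model("wrist"); f=200/np.tan(np.radians(m["fovy"])/2)
    c=np.array(m["R"])@(W[k]+up(.075))+np.array(m["t"]); u,v=int(c[0]/c[2]*f+m["cx"]),int(c[1]/c[2]*f+m["cy"])
    print("wheel px",u,v,"t",status.sense()["time"])
    for i in range(n):
        p,d=grab_frame("wrist"); out.append(cv2.resize(p[max(v-50,0):v+50,max(u-40,0):u+40],(240,300)))
        bot.pause(gap)
    save(tag+".png",np.vstack([np.hstack(out[:3]),np.hstack(out[3:6])]))
    print("diff",[int(np.abs(out[i+1].astype(int)-out[i]).max()) for i in range(n-1)],[round(float(np.abs(out[i+1].astype(float)-out[i]).mean()),2) for i in range(n-1)])
E
python3 - <<'E'
from h import *
look(1,"l1")
a=[status.sense()["wrist_force"] for _ in range(6)]; print(np.round(a,2)); print(status.sense()["time"])
E
```

```text
wheel px 318 203 t 7.3667
diff [159, 161, 161, 158, 163] [12.07, 8.62, 7.43, 8.58, 11.16]
[[ 0.38 -0.31  0.71]
 [ 0.38 -0.31  0.71]
 [ 0.38 -0.31  0.71]
 [ 0.38 -0.31  0.71]
 [ 0.38 -0.31  0.71]
 [ 0.38 -0.31  0.71]]
7.9667
```

View pics/l1.png

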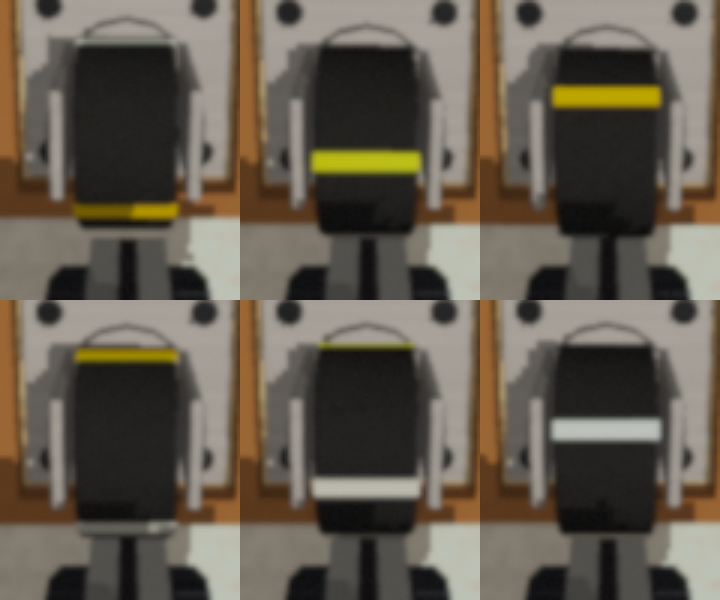

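```bash
cat >> h.py <<'E'
def wf():
    o=[]
    for _ in range(6): bot.pause(.02); o.append(status.sense()["wrist_force"])
    return np.mean(o,0)
E
python3 - <<'E'
from h import *
stroke(0,"s0",frames=0)
look(0,"l0")
print(status.sense()["time"])
E
```

```text
hit True tip z 0.0896 f [-0.05  0.3   4.08] xy err [ 0.0003 -0.    ]
press [-0.28  0.19  3.55]
end [0.044  0.0025] [-0.15 -0.18 -0.38]Traceback (most recent call last):
  File "<stdin>", line 2, in <module>
  File "h.py", line 33, in stroke
    np.savez(tag+".npz",fr=np.array(fr),R=m["R"],t=m["t"])
                                          ^
UnboundLocalError: cannot access local variable 'm' where it is not associated with a value
```

```bash
sed -i '/np.savez(tag/d' h.py
python3 - <<'E'
from h import *
bot.move_l(W[0]+.038*ex+up(.073+.112),vel=.2)
look(0,"l0")
print(status.sense()["time"])
E
```

```text
wheel px 319 202 t 11.3917
diff [147, 165, 164, 150, 155] [14.29, 10.54, 10.16, 7.44, 6.97]
11.9917
```

View pics/l0.png

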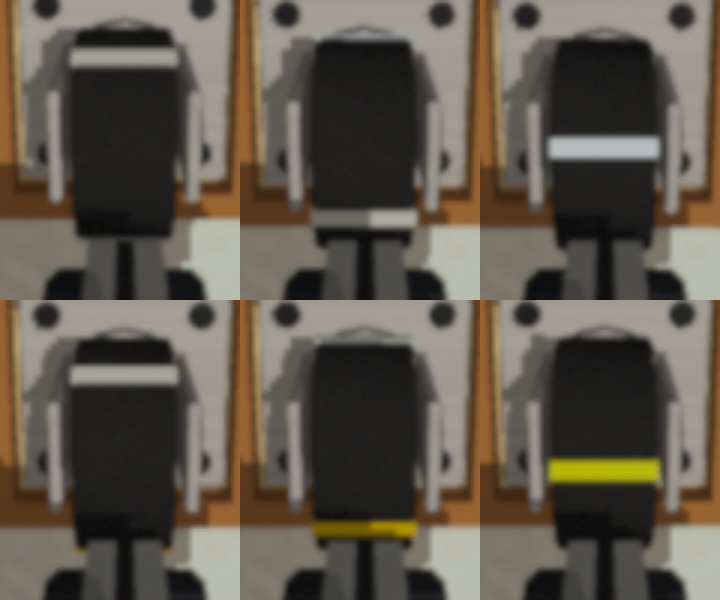

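```bash
sed -i 's|    bot.move_l(s+up(z),vel=.01); f=wf()-f0; print("press",f.round(2))|&\n    z-=np.clip((5-f[2])/10000,-.0003,.0002); bot.move_l(s+up(z),vel=.01); f=wf()-f0; print("press2",f.round(2))|' h.py
python3 - <<'E'
from h import *
stroke(-1,"s2",frames=0,off=-.009)
look(-1,"l2",n=6)
print(status.sense()["time"])
E
```

```text
hit True tip z 0.0885 f [-0.63  0.53  5.06] xy err [ 0. -0.]
press [ 0.17 -0.13  3.08]
press2 [-0.29  0.64  4.41]
end [0.0439 0.0027] [-0.22  0.09  0.32]
t 15.6083
wheel px 319 203 t 15.9167
diff [126, 42, 24, 36, 34] [8.98, 2.64, 1.48, 1.4, 1.42]
16.5167
```

View pics/l2.png

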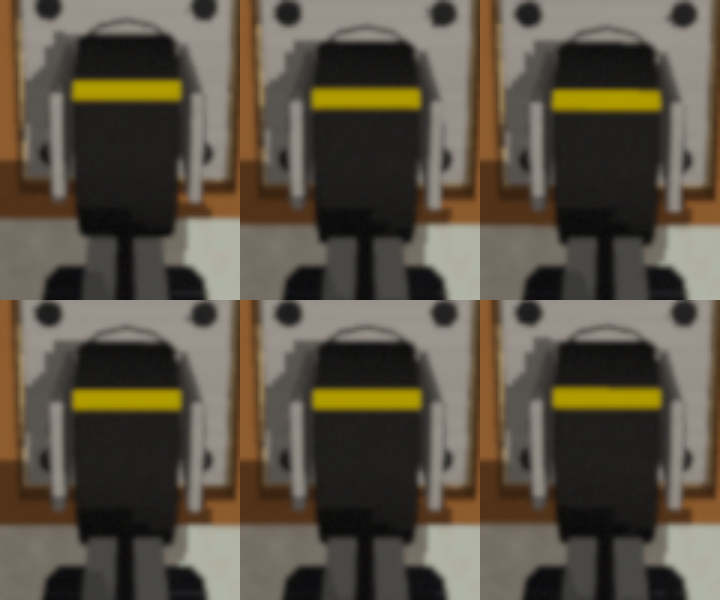

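```bash
cat >> h.py <<'E'
def angle(k,r):
    m=camera_model("wrist"); f=200/np.tan(np.radians(m["fovy"])/2); p,d=grab_frame("wrist")
    R,t=np.array(m["R"]),np.array(m["t"]); h=cv2.cvtColor(p,cv2.COLOR_RGB2HSV)
    c=R@(W[k]+up(.075))+t; u0,v0=int(c[0]/c[2]*f+m["cx"]),int(c[1]/c[2]*f+m["cy"])
    M=(h[...,0]>20)&(h[...,0]<35)&(h[...,1]>190)&(h[...,2]>90); M[:, :u0-30]=0; M[:,u0+30:]=0; M[:v0-45]=0; M[v0+45:]=0
    v,u=np.nonzero(M); u,v=u.mean(),v.mean()
    D=R.T@np.array([(u-m["cx"])/f,(v-m["cy"])/f,1]); C=-R.T@t; o=C-(W[k]+up(.065))
    ox,oz,dx,dz=o@ex,o[2],D@ex,D[2]
    a=dx*dx+dz*dz;b=ox*dx+oz*dz;c=ox*ox+oz*oz-r*r; s=(-b-np.sqrt(max(b*b-a*c,0)))/a
    return M.sum(),np.arctan2(ox+s*dx,oz+s*dz)
E
python3 - <<'E'
from h import *
print(angle(-1,.0237),status.sense()["time"])
E
```

```text
(np.int64(250), np.float64(0.7584330778502767)) 16.5667
```

Run:
```python
from h import *
stroke(-1,"s3",frames=0,off=-.009)
look(-1,"l3",n=6,gap=.02)
print(status.sense()["time"])
p,d=grab_frame("scene")
a=cv2.resize(p[255:335,165:245],(480,480),interpolation=cv2.INTER_CUBIC)
b=cv2.resize(cv2.imread("pics/l3.png")[:300,:240,::-1],(310,480))
save("v3.png",np.hstack([a,b]))
```

```text
hit True tip z 0.0885 f [-0.78  0.7   4.71] xy err [ 0. -0.]
press [-0.48  0.3   3.18]
press2 [0.09 0.54 4.43]
end [0.0439 0.0027] [-0.42  0.39  0.04]
t 19.95
wheel px 319 203 t 20.2583
diff [95, 58, 37, 23, 23] [6.83, 3.23, 1.66, 1.1, 1.17]
20.6583
```

View pics/v3.png

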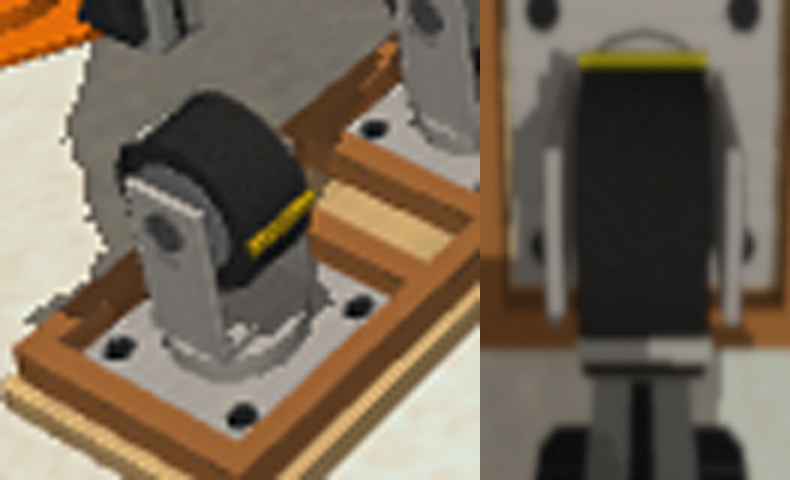

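Run:
```python
from h import *
w=W[-1]
bot.move_l(w+up(.225),vel=.2)
fingers.move_gripper(.085)
bot.move_l(w+up(.125),vel=.15); 
hit=bot.move_l(w+up(.109),vel=.05,force_limit=8); print("down",hit)
fingers.move_gripper(.0,40); print("w",status.sense()["gripper_width"]); f0=wf()
bot.move_l(w+up(.135),vel=.05); print("lifted",status.sense()["gripper_width"],(wf()-f0).round(2))
bot.move_l(w+up(.24),vel=.15)
print(status.sense()["gripper_width"],status.sense()["time"])
p,d=grab_frame("scene"); save("lift.png",p)
```

```text
down False
w 0.033214369721361124
lifted 0.03330436096989332 [-0.08  0.76 -5.41]
0.03338269551223317 25.3667
```

View pics/lift.png

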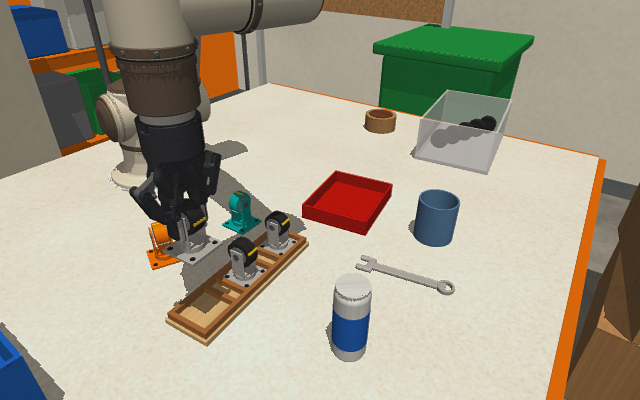

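Run:
```python
from h import *
T=np.array([.510,.146,0])
bot.move_l(T+up(.24),vel=.2)
bot.move_l(T+up(.118),vel=.12); f0=wf()
hit=bot.move_l(T+up(.101),vel=.012,force_limit=3.)
e=status.sense()["ee_pos"]; print("set",hit,e.round(4),(wf()-f0).round(2),status.sense()["gripper_width"])
if hit:
    fingers.move_gripper(.06); fingers.move_gripper(.085)
    bot.move_l(e+up(.12),vel=.12)
    bot.move_ptp([.35,.30,.30],Q)
    bot.pause(.3)
    m=camera_model("top"); p,d=grab_frame("top"); P=cloud(m,d)
    t=(abs(P[...,0]-.51)<.08)&(abs(P[...,1]-.146)<.08)&(P[...,2]>.06)&(d>0)
    print("wheel in tray",P[t].mean(0),P[t].max(0),t.sum())
    s,_=grab_frame("scene")
    save("fin.png",np.hstack([cv2.resize(p[60:340,160:500],(400,330)),cv2.resize(s[120:380,120:480],(400,330))]))
print(status.sense()["time"])
```

```text
set True [0.51   0.146  0.1043] [-0.78 -0.64 10.04] 0.033571312568857856
wheel in tray [0.5085449  0.14329297 0.07726624] [0.53355727 0.16145322 0.08787503] 386
33.325
```

View pics/fin.png

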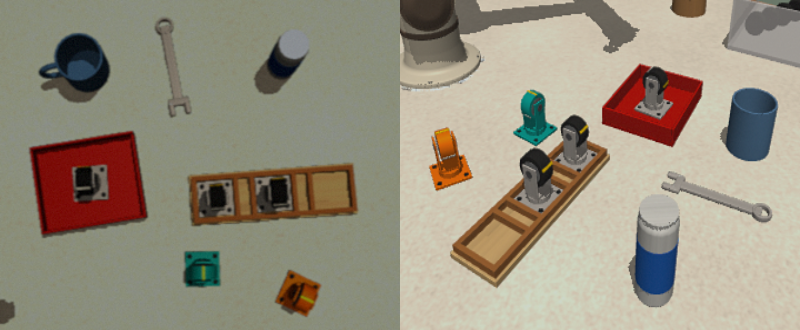

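```bash
python3 -c "
from h import *
bot.sign_off(); print(status.sense()['time'])"
```

```text
the job is handed in; nothing more can be done
the job is handed in; nothing more can be done
```

The binding castor, from the jig's −y pocket, is now standing wheel-up in the red tray. I handed the job in at about 33 s.

**Wheel tests:** I stroked all three wheels with closed fingertips. The brief force readings after contact were 1.6–4.4 N, with up to about 5 N at first touch.
- **Free wheels:** the +y and middle wheels were both still running at roughly 6 rad/s when I looked. I did not count a full turn directly. I worked it out from that speed and the running time: over 1.2 s for the first, and the second was still turning when I left it.
- **Binding wheel:** the −y wheel stopped dead at 0.76 rad after one stroke. A second stroke brought it to about a quarter turn, judged from its yellow mark in the pictures.

**Placing:** The castor stayed firmly gripped during the lift. The set-down stopped at floor contact at the expected height, but the force reading there was about 10 N, more than the 3 N stop I had set.

**Last pictures:** They show the castor upright near the middle of the tray and the other two still in their pockets. The can, mug, wrench and both look-alikes had not moved, and the robot was clear of everything.

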